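# Clip the handle bolts into their carrying bays

## Task

Lay the loose steel handle bolt from the wooden rest into the empty bolt bay, down in both saddles with its head outside the open end like the other bolt's, and press the sprung hinged covers of both bays down until they click and stay shut over their bolts. Leave everything else on the bench standing where it is, and let go of everything at the end.

Things in the scene. Friction and masses are not known exactly. Their poses are not given: they have to be found in the camera images.
- bay_loaded: Fixed plywood base, x -80 to 60, y -59 to 71, 10 mm high; origin under the seat, on the bench; x runs along the bolt to the open end. V saddles 12 mm thick at x = +-48, tops 41 mm high. End plate 50 mm high, inner face x = -66. Hinge upright y -53 to -46, 48 high. Detent housing y 58 to 69, 68 high, its sprung bar from y = 47. Else clear. Holds a bolt.
- bay_empty: Fixed plywood base, x -80 to 60, y -59 to 71, 10 mm high; origin under the seat, on the bench; x runs along the bolt to the open end. V saddles 12 mm thick at x = +-48, tops 41 mm high. End plate 50 mm high, inner face x = -66. Hinge upright y -53 to -46, 48 high. Detent housing y 58 to 69, 68 high, its sprung bar from y = 47. Else clear. Empty at first.
- cover_loaded (a joint): Bay_loaded. Cover angle (rad): 0 = down, held by the detent; about 2 = open, leaning back over the bay's -y side. It springs open again unless pressed past the click (begins near 0.15, ends near 0.03; about 10 N at the press point). Plate 60 mm along the hinge, 88 mm long, 4 mm thick; 8 mm nose bar 92 mm from the hinge.
- cover_empty (a joint): Bay_empty. Cover angle (rad): 0 = down, held by the detent; about 2 = open, leaning back over the bay's -y side. It springs open again unless pressed past the click (begins near 0.15, ends near 0.03; about 10 N at the press point). Plate 60 mm along the hinge, 88 mm long, 4 mm thick; 8 mm nose bar 92 mm from the hinge.
- cover_loaded_hinge (a point): Middle of the hinge axis of the cover of bay_loaded, fixed at the bay's (0, -46, 52 mm); the axis runs along the bay's x.
- cover_empty_hinge (a point): Middle of the hinge axis of the cover of bay_empty, fixed at the bay's (0, -46, 52 mm); the axis runs along the bay's x.
- cover_loaded_press (a point): Point on the outer (upper when shut) face of the cover of bay_loaded, 65 mm from the hinge, mid-width; moves with the cover; z is the outward normal of that face.
- cover_empty_press (a point): Point on the outer (upper when shut) face of the cover of bay_empty, 65 mm from the hinge, mid-width; moves with the cover; z is the outward normal of that face.
- bolt_loaded: Steel handle bolt, 0.24 kg: shank 16 mm thick from x = -60 to 60 of its frame, round head 30 mm across to x = 74. Origin on the axis, mid-shank. Home in a bay: origin at the bay's (0, 0, 36 mm), same x, tail 6 mm off the end plate; it does not fit the other way round. It lies in bay_loaded from the start.
- bolt_loose: Steel handle bolt, 0.24 kg: shank 16 mm thick from x = -60 to 60 of its frame, round head 30 mm across to x = 74. Origin on the axis, mid-shank. Home in a bay: origin at the bay's (0, 0, 36 mm), same x, tail 6 mm off the end plate; it does not fit the other way round. It lies on the rest at the start.
- bolt_loose_head (a point): Centre of the outer face of the loose bolt's head.
- bolt_loaded_head (a point): Centre of the outer face of the other bolt's head.
- rest: Fixed dark wooden rest, 130 x 70 x 10 mm, with two V saddles like the bays' at x = -48 and +48, nothing between them; the loose bolt lies in it, axis 36 mm above the bench, head overhanging its +x end. Origin under its centre on the bench.
- canister: Screw-top tin canister with a dented lid, 92 mm across, 110 mm high; origin under its centre. Bystander.
- bumper: Black rubber bumper ring lying flat, 72 mm across, 20 mm high; origin under its centre. Bystander.
- jar: Amber glass jar, 56 mm across, 65 mm high; origin under its centre. Bystander.
- spanner: Bronze spanner lying flat, 150 mm long along its x, beside the rest, about 15 mm high. Bystander.
- thermometer: Chrome glass thermometer in its steel case, lying flat, 150 x 34 mm, 28 mm high; origin under its centre. Bystander.
- mug: White mug, 76 mm across, 90 mm high, handle at its +y; origin under its centre. Bystander.
- brush: Hand brush lying flat, 190 mm long along its x. Bystander.

How it is judged:
At the end, for the whole second after the job is handed in: Each bolt lies still in its bay (loose one in the empty bay): origin within 15 mm along, 5 mm across and 5 mm in height of its seat, in line within 0.1 rad, head at the open end; both covers are past the click (under 0.055 rad) and stay so (x of bolt_loose in the frame of bay_empty between -0.015 and 0.015 m and y of bolt_loose in the frame of bay_empty between -0.005 and 0.005 m and z of bolt_loose in the frame of bay_empty between 0.031 and 0.041 m and x of bolt_loose_head in the frame of bay_empty above 0.05 m and angle between the x axis of bolt_loose and the x axis of bay_empty, either way round below 0.1 rad and linear speed of each of bolt_loose, bolt_loaded below 0.02 m/s and x of bolt_loaded in the frame of bay_loaded between -0.015 and 0.015 m and y of bolt_loaded in the frame of bay_loaded between -0.005 and 0.005 m and z of bolt_loaded in the frame of bay_loaded between 0.031 and 0.041 m and x of bolt_loaded_head in the frame of bay_loaded above 0.05 m and angle between the x axis of bolt_loaded and the x axis of bay_loaded, either way round below 0.1 rad and value of joint each of cover_loaded, cover_empty below 0.055 rad); the robot touches nothing.
It fails at once if a bystander is pushed more than 30 mm (distance of any of canister, bumper, jar, spanner, thermometer, mug, brush from where it was at the start of the episode above 0.03 m).
It fails at once if a standing bystander is tipped over (angle between any of canister, jar, mug's own z axis and vertical above 0.5 rad).
It also fails if it takes over 61 s, if anything falls off the work surface, if the arm or the gripper's body presses on something with over 40 N, if the wrist force passes 120 N, or if a joint passes its speed limit or range.

## Robot

A 6-joint arm with a two-finger parallel gripper is mounted at the origin on the work surface. World frame = base frame: x ahead of the robot, y to its left, z up, the work surface at z = 0. Lengths are in m, angles in rad, forces in N, time in s.
With the tool pointing down it reaches from about 0.35 to 0.775 m from the base axis. Payload 7.3 kg.
Tool frame: the origin (TCP) lies at the very end of the fingers, on their centre line; the grasp point (between the pads) lies grip_point_offset behind it (grip_point_offset is the distance from the TCP to the grasp point, in m); z points along the fingers, y is the direction in which the jaws open and shut (so a half turn about z gives the same grasp; the last joint's range is limited). The gripper opens to 92 mm and grips with 3 to 60 N. Pads are 19 mm wide; open, the fingers measure 130 mm over their backs; the gripper's body (75 mm by 190 mm) begins 47 mm behind the grasp point.
Start: joints at [1.043, 0.342, 1.524, -0, 1.275, -0.146], TCP at [0.196, 0.487, 0.227] pointing down, gripper open.
Joint ranges: [-2.53, 2.53], [-0.77, 2.02], [0.04, 2.7], [-1, 4.14], [0.28, 2.66], [-3.11, 3.11]. Speed limits (rad/s): [2.57, 2.57, 3.14, 3.14, 3.14, 3.14].

## Interface

Orientations are given as [roll, pitch, yaw] about the fixed x, y, z axes, in that order (R = Rz(yaw) Ry(pitch) Rx(roll)).
In Python, from cell import * gives the robot as it stands.
- The arm moves only by the shell command python3 -m inch 'ROWS' [OPENING] [FORCE]. ROWS is JSON, a list that holds one entry, the list of rows, each a list of 4 numbers: the shift along the tool's x, y, z in mm, then the turn about the tool's z in rad. In form: [[[x, y, z, roll], ...]]. A call has 1 to 10 rows; each row shifts and turns the commanded pose from where the row before left it, along the tool's axes as they then stand; what a row does not reach is not made up. A row lasts 1/8 s, in which the tool goes at most 62.5 mm and 10.7 degrees, less where a joint would pass 70% of its speed; a pose out of reach is approached as far as the arm can. A call with a gripper value outside its range is refused whole. OPENING is the closure, from -1 (fully open) to 1 (shut), set as the call begins (- or left out, the last holds). The fingers move at their own pace and stop on an object; FORCE is the grip in N (left out, the last holds). Time passes only in rows, so rows that do not move let the fingers close. It gives the time, the measured TCP pose, the force and the opening at its end, in the units of the state.
- observe(): the state, without advancing time (a new reading comes with each control period).
- read_camera(name): name is "scene" or "top" or "wrist"; returns a dict with "img" (400x640x3 uint8, blue, green, red), "fx", "fy", "cx", "cy" (pixels), "k1" (the pictures are not rectified: a ray, as slopes to the right and down, at radius r is drawn at 1 + k1 r^2 times it, then the intrinsics apply), "eye" and "rotation" of the camera in the world; the wrist camera has in their place "T_tool_cam" (4x4, takes a point from camera to tool coordinates, whose origin is the TCP and whose axes are the flange's). Camera axes: x right, y down, z forward; pixel columns grow to the right and rows downward; lengths in m; the calibration is good to about 2 mm. A picture is of the moment at which its call begins: read the wrist's pose just before it. There is no depth.
- hand_in(): hands the job in, once; it reports no verdict.
Trained networks look in the newest picture that a camera, given by its name, has taken for a name from the list of things; names that differ only in an ending like _2 or _b are one class to them, and where a whole thing is asked for, a point or a joint stands for the part that bears it (a point fixed in the world has none). Each returns a list of dicts, best first, with "conf" (0 to 1); they miss things now and then, are a little off and sometimes report something else, mostly with a low value. They report only what shows in the picture. A call takes as long as a camera call.
- boxes_of(camera, label): "at" ([row, column] in pixels, amid what is visible of it).
- place_of(camera, label): "at" ([row, column] in pixels: a listed point, or the origin of a listed thing).
The state is a dict: "time": time; "qpos": joint angles; "qvel": joint speeds; "joint_efforts": joint torques, N m; "tool_pos": TCP position; "tool_rot": TCP orientation; "contact_force": force on the tool from outside, world axes, zero at the start; "torque": the same for the moment, N m; "opening": finger opening in m.
Only numpy, scipy, OpenCV 4.12 (cv2) and the standard library are available. Lean on these libraries where they do the work, as an engineer would, in place of code of your own. Each camera call takes 0.05 s, during which the arm holds its last target. There are 200 camera calls.

## Working session

There is one attempt and no reset: what is moved stays moved. The work goes in short steps, Python scripts to look and compute and a shell command to move; the robot and the scene stay as the last step left them, time stands still between calls to the robot, and variables do not carry over. Pictures are saved under pics/ and viewed, about 8 in all and at most 12, crops included, and the job is handed in when it is done.

```bash
ls; mkdir -p pics
cat > h.py <<'E'
from cell import *
import numpy as np, cv2
from scipy.spatial.transform import Rotation as R
def ray(c,at):
    K=np.array([[c['fx'],0,c['cx']],[0,c['fy'],c['cy']],[0,0,1.]])
    d=cv2.undistortPoints(np.array([[[at[1],at[0]]]],float),K,np.array([c['k1'],0,0,0.]))[0,0]
    return np.array([d[0],d[1],1.])
def cam(name):
    s=observe(); c=read_camera(name)
    if name=='wrist':
        T=np.array(c['T_tool_cam']); Rt=R.from_euler('xyz',s['tool_rot']).as_matrix()
        c['E']=np.array(s['tool_pos'])+Rt@T[:3,3]; c['Rm']=Rt@T[:3,:3]
    else:
        c['E']=np.array(c['eye']); r=np.array(c['rotation']); c['Rm']=r if r.shape==(3,3) else R.from_euler('xyz',r).as_matrix()
    return c
def at_z(c,at,z):
    d=c['Rm']@ray(c,at); return c['E']+d*(z-c['E'][2])/d[2]
def proj(c,p):
    q=c['Rm'].T@(np.array(p)-c['E']); x=q[:2]/q[2]; x=x*(1+c['k1']*(x@x))
    return np.array([c['cy']+c['fy']*x[1],c['cx']+c['fx']*x[0]])
E
cat > a.py <<'E'
from h import *
ims=[]
Z=dict(bay_loaded=0,bay_empty=0,cover_loaded_hinge=.052,cover_empty_hinge=.052,bolt_loaded=.036,bolt_loose=.036,bolt_loose_head=.036,bolt_loaded_head=.036,rest=0,canister=0,bumper=0,jar=0,spanner=0,thermometer=0,mug=0,brush=0,cover_loaded_press=.1,cover_empty_press=.1)
for n in ['top','scene']:
    c=cam(n); cv2.imwrite(f'pics/{n}.png',c['img']); print(n,c['E'].round(3))
    for k,z in Z.items():
        print(k,[(np.round(r['conf'],2),np.round(r['at']).astype(int).tolist(),at_z(c,r['at'],z)[:2].round(3).tolist()) for r in place_of(n,k)[:3]])
print(observe())
E
python3 a.py
```

```text
pics
top [ 0.374 -0.018  1.02 ]
bay_loaded [(np.float64(0.73), [200, 411], [0.568, -0.277])]
bay_empty [(np.float64(0.95), [201, 180], [0.569, 0.298])]
cover_loaded_hinge []
cover_empty_hinge [(np.float64(0.88), [200, 189], [0.563, 0.26]), (np.float64(0.41), [176, 458], [0.616, -0.381])]
bolt_loaded [(np.float64(0.71), [199, 418], [0.563, -0.284])]
bolt_loose [(np.float64(0.84), [207, 308], [0.547, -0.017]), (np.float64(0.6), [202, 435], [0.556, -0.326])]
bolt_loose_head [(np.float64(0.84), [181, 316], [0.61, -0.038])]
bolt_loaded_head [(np.float64(0.94), [170, 424], [0.636, -0.305])]
rest [(np.float64(0.86), [210, 304], [0.545, -0.009]), (np.float64(0.61), [198, 281], [0.576, 0.05])]
canister [(np.float64(0.63), [122, 367], [0.774, -0.173])]
bumper [(np.float64(0.69), [175, 458], [0.632, -0.401])]
jar [(np.float64(0.94), [247, 220], [0.454, 0.197]), (np.float64(0.42), [200, 418], [0.567, -0.294])]
spanner [(np.float64(0.68), [198, 280], [0.576, 0.051])]
thermometer [(np.float64(0.51), [201, 436], [0.564, -0.34])]
mug [(np.float64(0.9), [141, 193], [0.724, 0.273])]
brush [(np.float64
[... 1571 characters left out ...]
02], [0.547, 0.228])]
{'time': 1.9, 'qpos': array([ 1.04300269e+00,  3.42006099e-01,  1.52409742e+00,  4.37849437e-06,
        1.27540052e+00, -1.45990016e-01]), 'qvel': array([ 1.46051092e-03,  1.86538936e-03, -1.73988327e-03,  3.21073319e-04,
        1.95383453e-04,  1.28849741e-05]), 'joint_efforts': array([-7.28522336e-04, -4.31122005e+01, -2.44477022e+01,  7.18436809e-02,
        4.83736047e-02, -1.22769328e-05]), 'tool_pos': array([0.1955958 , 0.48722531, 0.22673824]), 'tool_rot': array([3.14150437e+00, 8.74679096e-06, 2.75978776e+00]), 'contact_force': array([-0.49663454,  0.15377835,  0.24695806]), 'torque': array([0.04040778, 0.01506089, 0.09822187]), 'opening': 0.09167925044528578}
```

View pics/top.png

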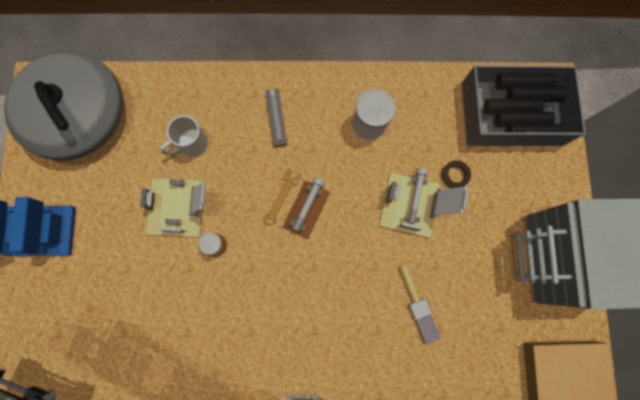

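View pics/scene.png

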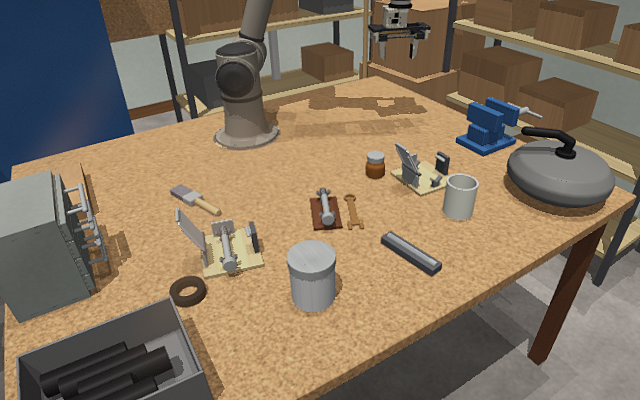

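The bench matches the list: bay_empty is at about (0.56, 0.30) with yaw near 0, and bay_loaded is at about (0.56, -0.28). The loose bolt runs from px (300,228) to its head at (318,182). An open cover would foul the 190 mm wide body over mid-shank, so I plan to grip the bolt by its head. First I'll get a closer view of bay_empty.

```bash
python3 -m inch '[[[-50,-7,6,0],[-50,-7,6,0],[-50,-7,6,0],[-50,-7,6,0],[-50,-7,6,0],[-50,-7,6,0],[-50,-7,6,0],[-50,-7,6,0]]]' -0.2
cat > w.py <<'E'
import sys
from h import *
Z=dict(bay_loaded=0,bay_empty=0,cover_loaded_hinge=.052,cover_empty_hinge=.052,bolt_loaded=.036,bolt_loose=.036,bolt_loose_head=.036,bolt_loaded_head=.036,rest=0,mug=0,spanner=0.,canister=0)
c=cam('wrist'); cv2.imwrite(f'pics/{sys.argv[1]}.png',c['img']); s=observe()
print(s['tool_pos'].round(4),s['tool_rot'].round(4),c['E'].round(3),s['opening'])
for k in sys.argv[2:]:
    print(k,[(np.round(r['conf'],2),np.round(r['at']).astype(int).tolist(),at_z(c,r['at'],Z[k])[:2].round(4).tolist()) for r in place_of('wrist',k)[:2]])
E
python3 w.py w1 bay_empty cover_empty_hinge mug
python3 -c "
from h import *
print(grip_point_offset,read_camera('wrist')['T_tool_cam'])"
```

```text
time: 2.9
tool_pos: [0.5473, 0.2853, 0.1785]
tool_rot: [3.141, 0.0, 2.76]
contact_force: [1.1, -0.0, 1.1]
opening: 0.055
[0.5521 0.2813 0.1773] [-3.1408  0.0032  2.7561] [0.484 0.31  0.337] 0.05512063421923499
bay_empty []
cover_empty_hinge [(np.float64(0.75), [223, 297], [0.5643, 0.252])]
mug [(np.float64(0.61), [319, 370], [0.7216, 0.275])]
0.0188 [[-1.70245722e-04 -9.67015635e-01 -2.54716964e-01  6.76889100e-02]
 [ 9.99999983e-01 -1.83823696e-04  2.95020381e-05 -6.25982173e-04]
 [-7.53519461e-05 -2.54716955e-01  9.67015650e-01 -1.58608316e-01]
 [ 0.00000000e+00  0.00000000e+00  0.00000000e+00  1.00000000e+00]]
```

View pics/w1.png

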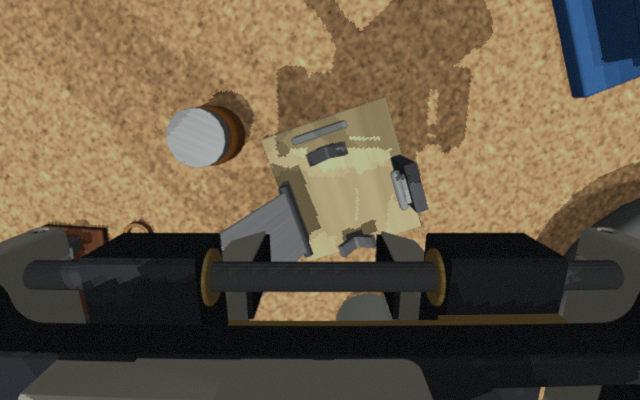

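The wrist view shows bay_empty with base corners at about (row, col) (140,262), (98,387) and (228,420). The saddles are near (153,326) and (242,356), and the mug sits behind the fingers. I'll fit the bay pose from the corners, then go to the loose bolt.

```bash
cat > b.py <<'E'
from h import *
im=cv2.imread('pics/w1.png')
cv2.imwrite('pics/w1c.png',cv2.resize(im[80:260,240:450],None,fx=3.7,fy=3.3,interpolation=cv2.INTER_CUBIC))
c=cam('wrist')
P=np.array([at_z(c,a,.01)[:2] for a in [(140,262),(98,387),(228,420)]])
B=np.array([[-.08,-.059],[-.08,.071],[.06,.071]])
print(P.round(4),np.linalg.norm(P[0]-P[1]),np.linalg.norm(P[2]-P[1]))
u=P.mean(0);v=B.mean(0)
a=np.angle(np.sum((P-u)@[1,1j]*np.conj((B-v)@[1,1j])))
Rm=np.array([[np.cos(a),-np.sin(a)],[np.sin(a),np.cos(a)]]);o=u-Rm@v
print('yaw',a,'origin',o,'res',(o+B@Rm.T-P).round(4).tolist())
for q in [(.048,0,.041),(-.048,0,.041),(0,-.046,.052),(0,0,0)]:print(q,proj(c,np.r_[o+Rm@q[:2],q[2]]).round(0))
E
python3 b.py
```

```text
[[0.4808 0.2465]
 [0.4893 0.375 ]
 [0.6279 0.3643]] 0.128793219682143 0.138928746691041
yaw -0.0722627735236399 origin [0.56391358 0.29860098] res [[-0.001, -0.0009], [-0.0001, 0.0002], [0.001, 0.0007]]
(0.048, 0, 0.041) [249. 357.]
(-0.048, 0, 0.041) [156. 327.]
(0, -0.046, 0.052) [222. 296.]
(0, 0, 0) [194. 341.]
```

View pics/w1c.png

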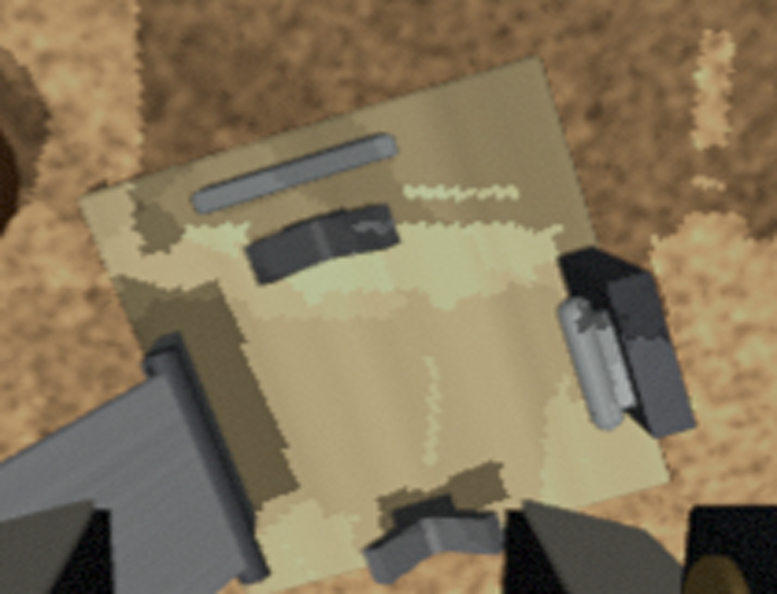

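```bash
python3 -m inch '[[[-20,-50,-10,0],[-20,-50,-10,0],[-5,-55,-10,0],[0,-55,-10,0],[20,-50,0,0],[20,-30,0,0],[0,0,0,0]]]'; python3 w.py w2 bolt_loose bolt_loose_head rest spanner
```

```text
time: 4.08
tool_pos: [0.4406, 0.0153, 0.2195]
tool_rot: [3.141, 0.001, 2.759]
contact_force: [1.2, 0.2, 0.2]
opening: 0.0554
[0.442  0.0158 0.2195] [3.1408e+00 1.6000e-03 2.7599e+00] [0.377 0.04  0.378] 0.055134951137167106
bolt_loose []
bolt_loose_head [(np.float64(0.95), [333, 329], [0.6188, -0.0482])]
rest [(np.float64(0.9), [260, 331], [0.5441, -0.016])]
spanner []
```

View pics/w2.png

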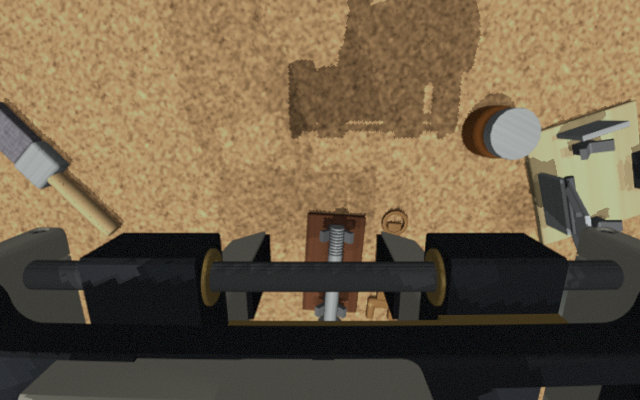

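The loose bolt's tail is at (row 228, col 337) and its head is partly behind the bar at (333,329). The crop confirms both bay_empty saddles within a pixel or so across. Next I'll compute the bolt axis.

```bash
cat > b2.py <<'E'
from h import *
c=cam('wrist')
t=at_z(c,(228,337),.036);h=at_z(c,(333,329),.036);m=at_z(c,(315,331),.044)
print(t,h,m,np.linalg.norm(h-t),'yaw',np.arctan2(*(h-t)[1::-1]),np.arctan2(*(m-t)[1::-1]))
p=[at_z(c,a,.01) for a in [(213,308),(215,364),(311,304)]]
print('rest',np.linalg.norm(p[0]-p[1]),np.arctan2(*(p[2]-p[0])[1::-1]),np.arctan2(*(p[1]-p[0])[1::-1])-np.pi/2)
y=observe()['tool_rot'][2]
for g in (68,):
    tgt=h+(t-h)/np.linalg.norm(h-t)*.005
    d=tgt-observe()['tool_pos']
    print('shift to head grip (x,y,tool)',d@[np.cos(y),np.sin(y),0],d@[np.sin(y),-np.cos(y),0])
E
python3 b2.py
```

```text
[0.49764183 0.01078387 0.036     ] [ 0.62093732 -0.04732075  0.036     ] [ 0.59313888 -0.0340161   0.044     ] 0.13630086191069496 yaw -0.4403949704011295 -0.4386433140677133
rest 0.06628893854956901 -0.4314872359168272 -0.4178205911688473
shift to head grip (x,y,tool) -0.18369685690955417 0.007493209129258874
```

```bash
python3 -m inch '[[[0,0,0,0.054],[-46,4.3,10,0],[-46,4.3,20,0],[-46,4.3,35,0],[-45,4.3,45,0],[0,0,25,0],[0,0,0,0]]]'; python3 w.py w3 bolt_loose_head bolt_loose
```

```text
time: 5.25
tool_pos: [0.6136, -0.0453, 0.0815]
tool_rot: [-3.14, -0.006, 2.706]
contact_force: [0.4, 0.7, 0.6]
opening: 0.0554
[ 0.6145 -0.0455  0.0837] [-3.1412e+00 -2.3000e-03  2.7065e+00] [ 0.553 -0.018  0.24 ] 0.055044835128635394
bolt_loose_head [(np.float64(0.67), [227, 321], [0.6159, -0.0484])]
bolt_loose [(np.float64(0.6), [108, 322], [0.5472, -0.0157]), (np.float64(0.21), [109, 420], [0.5724, 0.0382])]
```

View pics/w3.png

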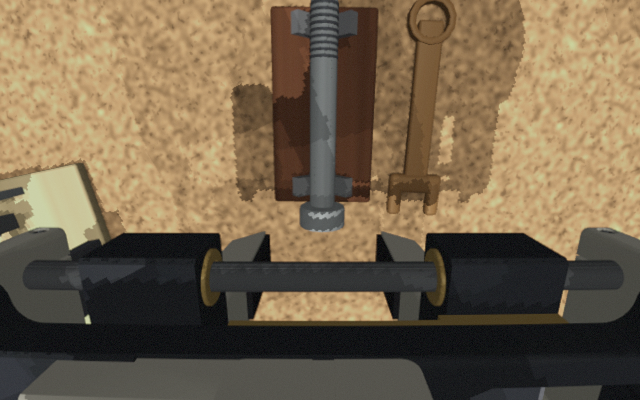

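The view is clear: head at rows 205–230, col 322, centred between the fingers (cols 268–377). I'll shift slightly, go down and grip.

```bash
python3 -m inch '[[[1.5,-0.5,20,0.0],[0,0,20,0],[0,0,15,0],[0,0,7,0],[0,0,0,0]]]'; python3 -m inch '[[[0,0,0,0],[0,0,0,0],[0,0,0,0],[0,0,0,0]]]' 1 60;  python3 -m inch '[[[0,0,-8,0],[0,0,-20,0],[0,0,-30,0],[0,0,-30,0],[0,0,-30,0],[0,0,0,0]]]'; python3 w.py w4 bolt_loose_head bolt_loose
```

```text
time: 6.02
tool_pos: [0.6134, -0.0459, 0.0229]
tool_rot: [3.141, 0.0, 2.706]
contact_force: [-0.4, 0.2, -0.0]
opening: 0.055
time: 6.52
tool_pos: [0.6134, -0.0461, 0.0229]
tool_rot: [3.142, 0.001, 2.706]
contact_force: [-0.2, -0.8, 1.1]
opening: 0.0281
time: 7.28
tool_pos: [0.6146, -0.0461, 0.143]
tool_rot: [3.14, 0.005, 2.706]
contact_force: [0.7, -0.0, -4.0]
opening: 0.0283
[ 0.6134 -0.0459  0.141 ] [3.1412e+00 1.4000e-03 2.7058e+00] [ 0.552 -0.018  0.301] 0.028171732117121012
bolt_loose_head [(np.float64(0.87), [266, 322], [0.6707, -0.0731])]
bolt_loose [(np.float64(0.62), [106, 322], [0.5458, -0.0157])]
```

View pics/w4.png

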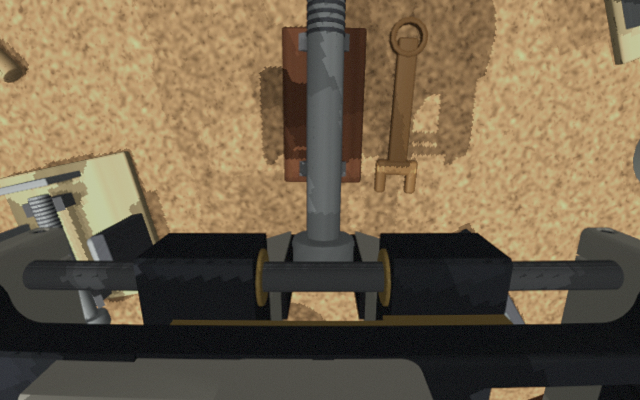

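The bolt is held by its head (opening 28 mm) and has lifted, with the shank along col 323. I'll check its pitch from the apparent shank width.

```bash
cat > b3.py <<'E'
from h import *
im=cv2.imread('pics/w4.png'); c=cam('wrist'); s=observe()
for r in (45,80,120,160,200,225): 
    g=np.abs(np.diff(cv2.GaussianBlur(im,(3,3),0)[r-4:r+5].mean(0).astype(float),axis=0)).sum(1)
    print(r,'L',295+g[295:318].argmax(),'R',330+g[330:355].argmax())
y=s['tool_rot'][2]; ax=np.array([-np.cos(y),-np.sin(y),0]); lat=np.array([ax[1],-ax[0],0])
for dz in (0.013,.0188):
  for tl in (-.1,0,.1,.2,.3,.4):
    o=s['tool_pos']+[0,0,dz]; b=ax*np.cos(tl)+np.array([0,0,np.sin(tl)])
    print(dz,tl,[(lambda a,e:(int(a[0]),round(e[1]-a[1],1)))(*[proj(c,o+b*d+k*lat*.008) for k in (-1,1)]) for d in (-.01,-.04,-.07,-.1,-.13)], proj(c,o-.07*b).round(0))
E
python3 b3.py
```

```text
45 L 297 R 342
80 L 306 R 342
120 L 306 R 341
160 L 307 R 339
200 L 305 R 340
225 L 305 R 339
0.013 -0.1 [(241, np.float64(-33.6)), (180, np.float64(-36.0)), (111, np.float64(-38.7)), (30, np.float64(-41.7)), (-61, np.float64(-44.9))] [111. 324.]
0.013 0 [(240, np.float64(-33.3)), (178, np.float64(-35.1)), (110, np.float64(-36.9)), (35, np.float64(-38.7)), (-45, np.float64(-40.6))] [111. 324.]
0.013 0.1 [(239, np.float64(-33.1)), (177, np.float64(-34.2)), (111, np.float64(-35.1)), (42, np.float64(-36.1)), (-29, np.float64(-37.0))] [112. 324.]
0.013 0.2 [(239, np.float64(-32.9)), (177, np.float64(-33.3)), (114, np.float64(-33.6)), (50, np.float64(-33.8)), (-13, np.float64(-33.9))] [114. 324.]
0.013 0.3 [(238, np.float64(-32.7)), (177, np.float64(-32.5)), (117, np.float64(-32.1)), (59, np.float64(-31.7)), (2, np.float64(-31.3))] [118. 324.]
0.013 0.4 [(238, np.float64(-32.5)), (179, np.float64(-31.7)), (122, np.float64(-30.8)), (69, np.float64(-29.9)), (19, np.float64(-29.0))] [123. 324.]
0.0188 -0.1 [(245, np.float64(-34.8)), (183, np.float64(-37.4)), (110, np.float64(-40.4)), (26, np.float64(-43.6)), (-70, np.float64(-47.2))] [111. 324.]
0.0188 0 [(244, np.float64(-34.6)), (181, np.float64(-36.4)), (110, np.float64(-38.4)), (32, np.float64(-40.4)), (-53, np.float64(-42.4))] [110. 324.]
0.0188 0.1 [(244, np.float64(-34.4)), (179, np.float64(-35.5)), (111, np.float64(-36.5)), (39, np.float64(-37.6)), (-35, np.float64(-38.5))] [111. 324.]
0.0188 0.2 [(243, np.float64(-34.1)), (179, np.float64(-34.5)), (114, np.float64(-34.8)), (47, np.float64(-35.0)), (-18, np.float64(-35.2))] [114. 324.]
0.0188 0.3 [(243, np.float64(-33.9)), (180, np.float64(-33.6)), (117, np.float64(-33.3)), (57, np.float64(-32.8)), (0, np.float64(-32.4))] [118. 324.]
0.0188 0.4 [(243, np.float64(-33.7)), (181, np.float64(-32.8)), (122, np.float64(-31.9)), (67, np.float64(-30.9)), (16, np.float64(-30.0))] [123. 324.]
```

The tail droops about 0.1 rad, which is acceptable because the rear saddle will level it. Now I'll carry it over bay_empty.

```bash
python3 -m inch '[[[0,0,-17,-0.121],[0,0,-17,-0.121],[0,0,-17,-0.121],[0,20,0,0],[0.5,50,0,0],[0.5,55,0,0],[0.5,55,0,0],[0.5,55,0,0],[0.4,55,0,0],[0,40,0,0]]]';  python3 -m inch '[[[0,10,0,0],[0,0,0,0],[0,0,0,0]]]'; python3 w.py w5 cover_empty_hinge bay_empty mug
```

```text
time: 8.72
tool_pos: [0.6333, 0.2869, 0.1892]
tool_rot: [-3.141, -0.003, 3.069]
contact_force: [0.1, 0.0, -3.3]
opening: 0.0282
time: 9.1
tool_pos: [0.6355, 0.2921, 0.1911]
tool_rot: [-3.141, -0.001, 3.067]
contact_force: [0.1, -0.5, -3.0]
opening: 0.0284
[0.6357 0.2919 0.1914] [-3.1411e+00 -4.0000e-04  3.0668e+00] [0.568 0.296 0.35 ] 0.02819995450582383
cover_empty_hinge [(np.float64(0.55), [116, 272], [0.5638, 0.2514])]
bay_empty []
mug [(np.float64(0.71), [265, 321], [0.7357, 0.2811])]
```

View pics/w5.png

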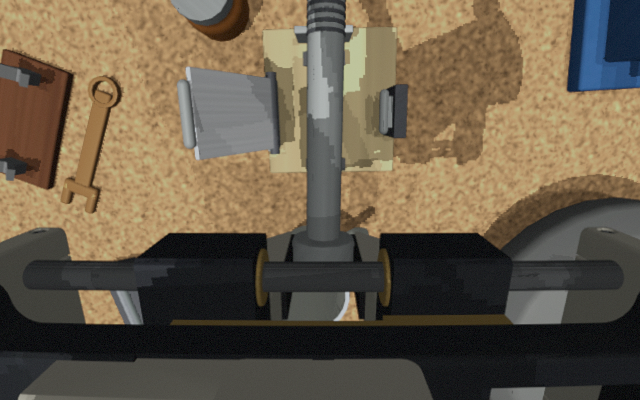

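The bolt is above the bay. The base corners are at (29,263), (26,396), (172,270) and (169,393) in row, col, so I'll fit those.

```bash
cat > b4.py <<'E'
from h import *
c=cam('wrist');s=observe()
P=np.array([at_z(c,a,.01)[:2] for a in [(29,263),(26,396),(172,270),(169,393)]])
B=np.array([[-.08,-.059],[-.08,.071],[.06,-.059],[.06,.071]])
u=P.mean(0);v=B.mean(0)
a=np.angle(np.sum((P-u)@[1,1j]*np.conj((B-v)@[1,1j])))
Rm=np.array([[np.cos(a),-np.sin(a)],[np.sin(a),np.cos(a)]]);o=u-Rm@v
print('yaw',a,'origin',o,'res',(o+B@Rm.T-P).round(4).tolist())
print('tcp in bay',Rm.T@(s['tool_pos'][:2]-o),s['tool_pos'],s['tool_rot'][2]-np.pi-a,s['contact_force'])
E
python3 b4.py
```

```text
yaw -0.05321879197375456 origin [0.56468441 0.29880075] res [[-0.0007, -0.0013], [-0.0006, 0.0011], [0.0005, 0.0002], [0.0009, -0.0001]]
tcp in bay [ 0.07140606 -0.00260987] [0.63585055 0.29239622 0.19195641] -0.02099268442927938 [ 0.34475001  0.88440724 -2.74412918]
```

```bash
python3 -m inch '[[[0.5,2,30,-0.012],[0,0,40,0],[0,0,40,0],[0,0,25,0],[0,0,6,0],[0,0,0,0]]]'; python3 -m inch '[[[0,0,5,0],[0,0,5,0],[0,0,5,0],[0,0,0,0]]]'
```

```text
time: 10.1
tool_pos: [0.6357, 0.2953, 0.0513]
tool_rot: [3.141, 0.001, 3.08]
contact_force: [0.2, -0.0, -2.4]
opening: 0.0282
time: 10.6
tool_pos: [0.6349, 0.2953, 0.0351]
tool_rot: [-3.141, -0.001, 3.081]
contact_force: [-0.4, 0.2, -2.9]
opening: 0.0284
```

```bash
python3 -m inch '[[[0,-0.7,4,0],[0,0,4,0],[0,0,0,0]]]'; python3 -m inch '[[[0,0,2,0],[0,0,2,0],[0,0,0,0]]]';python3 w.py w6 cover_empty_hinge
python3 -c "
from h import *
c=cam('scene');im=c['img'];p=cv2.resize(im[110:240,350:500],None,fx=4,fy=4,interpolation=cv2.INTER_CUBIC);cv2.imwrite('pics/s2.png',p)"
```

```text
time: 10.98
tool_pos: [0.635, 0.2945, 0.0272]
tool_rot: [-3.141, -0.001, 3.081]
contact_force: [-1.8, -0.3, -1.9]
opening: 0.0283
time: 11.35
tool_pos: [0.6353, 0.2946, 0.0236]
tool_rot: [3.142, 0.0, 3.081]
contact_force: [0.5, -0.6, -1.5]
opening: 0.0285
[0.6353 0.2946 0.0237] [3.1416e+00 1.0000e-04 3.0808e+00] [0.567 0.298 0.182] 0.028580305927501364
cover_empty_hinge [(np.float64(0.72), [112, 205], [0.563, 0.2523]), (np.float64(0.42), [104, 324], [0.5629, 0.2987])]
```

View pics/w6.png

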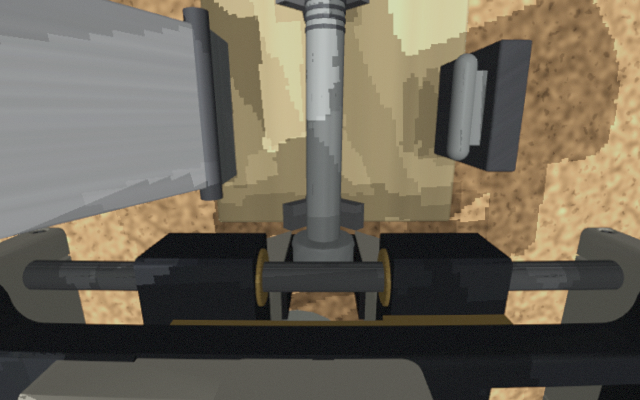

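The bolt is in the front saddle (213,323), aligned with it (shank at col 323), and the open cover clears the body. Release and rise.

```bash
python3 -m inch '[[[0,0,1,0],[0,0,0,0]]]' - 10; python3 -m inch '[[[0,0,0,0],[0,0,0,0],[0,0,0,0]]]' -0.2;  python3 -m inch '[[[0,0,-20,0],[0,0,-40,0],[0,0,-50,0],[0,0,-50,0],[0,0,0,0]]]'; python3 w.py w7 bolt_loose bolt_loose_head cover_empty_hinge bay_empty
```

```text
time: 11.75
tool_pos: [0.6354, 0.2949, 0.0231]
tool_rot: [3.141, 0.001, 3.081]
contact_force: [-0.0, 0.1, 0.8]
opening: 0.03
time: 12.12
tool_pos: [0.6352, 0.2947, 0.0227]
tool_rot: [3.141, 0.0, 3.081]
contact_force: [-0.5, 0.4, 0.5]
opening: 0.0532
time: 12.75
tool_pos: [0.6376, 0.2955, 0.1902]
tool_rot: [3.137, 0.011, 3.081]
contact_force: [0.4, 0.5, 0.7]
opening: 0.0549
[0.6363 0.2951 0.1867] [3.1391 0.006  3.0808] [0.568 0.298 0.348] 0.05519103999591975
bolt_loose [(np.float64(0.74), [104, 317], [0.5603, 0.295]), (np.float64(0.52), [134, 86], [0.5731, 0.0728])]
bolt_loose_head [(np.float64(0.65), [187, 322], [0.6385, 0.2952])]
cover_empty_hinge [(np.float64(0.8), [112, 267], [0.5648, 0.2507])]
bay_empty [(np.float64(0.69), [112, 321], [0.5675, 0.2982])]
```

View pics/w7.png

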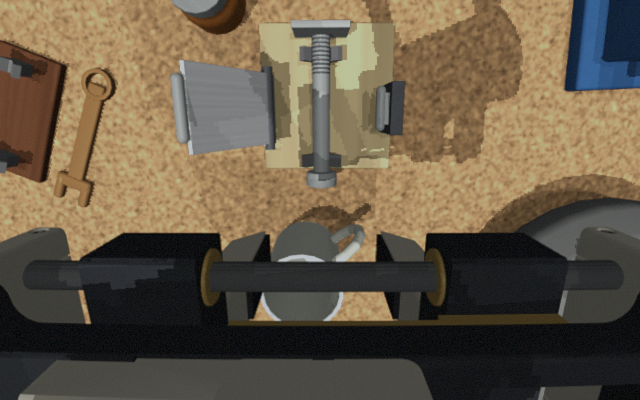

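The bolt lies in both saddles with its head out (187,322) and the tail clear of the end plate. Next: shut the fingers, go behind the empty bay's cover and sweep it over.

```bash
python3 -m inch '[[[24,-40,0,0],[24,-40,0,0],[24,-39,0,0],[0,0,0,0],[0,0,0,0]]]' 1 20; python3 -c "
from h import *
s=observe();o=np.array([.5643,.2988]);a=-.062;d=s['tool_pos'][:2]-o;print(d@[np.cos(a),np.sin(a)],d@[-np.sin(a),np.cos(a)],s['tool_pos'])"
```

```text
time: 13.62
tool_pos: [0.5565, 0.1805, 0.1823]
tool_rot: [3.141, -0.0, 3.08]
contact_force: [0.4, -0.8, -0.2]
opening: 0.0096
-0.0004879864578067004 -0.11850839450227177 [0.55647014 0.18054954 0.18230948]
```

```bash
python3 -m inch '[[[0,0,35,0],[0,0,35,0],[0,0,7,0],[0,0,0,0]]]'; python3 -m inch '[[[0,17,-2,0],[0,17,-2,0],[0,16,-3,0],[0,11,-1,0],[0,11,0,0],[0,0,0,0]]]'
```

```text
time: 14.12
tool_pos: [0.5566, 0.1809, 0.1056]
tool_rot: [3.142, -0.0, 3.082]
contact_force: [0.3, 1.0, -0.8]
opening: 0.0003
time: 14.88
tool_pos: [0.5603, 0.253, 0.1134]
tool_rot: [3.141, -0.0, 3.082]
contact_force: [0.3, -0.4, 0.3]
opening: 0.0005
```

```bash
python3 -m inch '[[[0,11,3,0],[0,11,4,0],[0,10.5,7,0],[0,10.5,8,0],[0,0,0,0]]]'; python3 -c "
from h import *
c=cam('scene');im=c['img'];cv2.imwrite('pics/s3.png',cv2.resize(im[90:240,340:520],None,fx=4,fy=4,interpolation=cv2.INTER_CUBIC));print(place_of('scene','cover_empty_press'))"
```

```text
time: 15.5
tool_pos: [0.5627, 0.2961, 0.0906]
tool_rot: [3.141, -0.001, 3.082]
contact_force: [0.1, -0.6, 0.1]
opening: 0.0008
[{'at': [150.2, 428.9], 'conf': 0.62}]
```

View pics/s3.png

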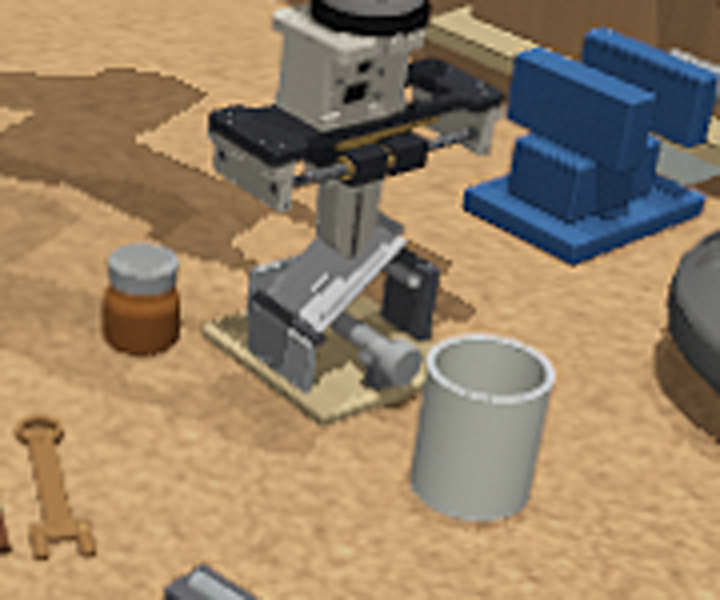

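The cover is following the fingertip at about 40° above the bolt. Keep pressing down.

```bash
python3 -m inch '[[[0,6.5,8,0],[0,6,8,0],[0,3,5,0],[0,2,5,0],[0,2,4,0],[0,2,4,0],[0,0,0,0]]]'; python3 -m inch '[[[0,0,1.5,0],[0,0,1.5,0],[0,0,0,0]]]'
```

```text
time: 16.48
tool_pos: [0.5646, 0.3158, 0.0582]
tool_rot: [-3.141, 0.0, 3.081]
contact_force: [-1.7, -5.5, 5.4]
opening: 0.001
time: 16.85
tool_pos: [0.5645, 0.3168, 0.0544]
tool_rot: [3.141, 0.0, 3.081]
contact_force: [0.6, -0.9, 0.7]
opening: 0.0005
```

```bash
python3 -m inch '[[[0,0,1.5,0],[0,0,1.5,0],[0,0,0,0]]]'; python3 -m inch '[[[0,0,1,0],[0,0,1,0],[0,0,0,0]]]'
```

```text
time: 17.23
tool_pos: [0.5647, 0.3169, 0.0539]
tool_rot: [3.141, 0.002, 3.081]
contact_force: [-4.4, -3.0, 15.1]
opening: 0.0006
time: 17.6
tool_pos: [0.5648, 0.3169, 0.0536]
tool_rot: [3.14, 0.002, 3.081]
contact_force: [-7.5, -3.1, 24.3]
opening: 0.0005
```

It has hit the stop at 24 N after the force dropped through the click. Rise, then go to view bay_loaded.

```bash
python3 -m inch '[[[0,0,-15,0],[0,0,-40,0],[0,0,-45,0],[-5,-30,-20,0],[-10,-56,-15,0],[-12,-60,-10,0],[-12,-60,0,0],[-12,-60,0,0],[-12,-60,0,0],[-12,-60,0,0]]]';python3 -m inch '[[[-12,-60,0,0],[-12,-60,0,0],[-8,-50,0,0],[0,0,0,0],[0,0,0,0]]]'; python3 w.py w8 bay_loaded cover_loaded_hinge bolt_loaded bolt_loaded_head canister
```

```text
time: 18.85
tool_pos: [0.6159, -0.0749, 0.1945]
tool_rot: [3.141, 0.0, 3.081]
contact_force: [1.2, -1.2, -0.2]
opening: 0.0004
time: 19.48
tool_pos: [0.6373, -0.2442, 0.1941]
tool_rot: [3.14, -0.001, 3.081]
contact_force: [0.1, -0.1, -0.4]
opening: 0.0004
[ 0.6375 -0.2436  0.1944] [ 3.1406e+00 -5.0000e-04  3.0819e+00] [ 0.57  -0.241  0.353] 0.0005155621734588885
bay_loaded [(np.float64(0.89), [114, 283], [0.5641, -0.2822])]
cover_loaded_hinge [(np.float64(0.67), [107, 226], [0.5556, -0.3267])]
bolt_loaded [(np.float64(0.77), [119, 275], [0.5692, -0.2861])]
bolt_loaded_head [(np.float64(0.7), [188, 268], [0.6351, -0.2996]), (np.float64(0.43), [182, 188], [0.6241, -0.3791])]
canister [(np.float64(0.73), [97, 160], [0.5382, -0.4093])]
```

View pics/w8.png

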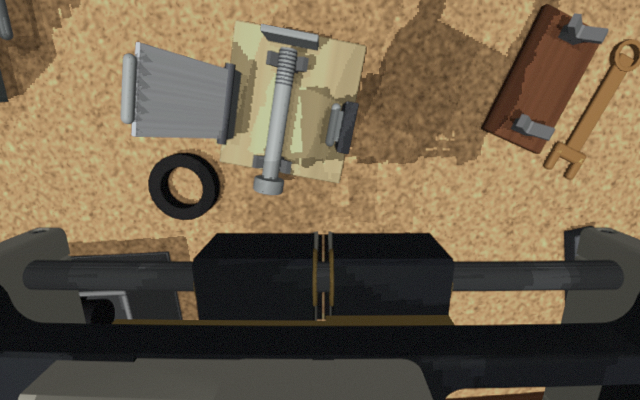

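The loaded bay is clear, with corners at (21,236), (46,366), (163,222) and (183,340). The bumper at (185,183) is low. That is all 12 pictures, so from here I'll use the networks and force readings.

```bash
cat > b5.py <<'E'
from h import *
c=cam('wrist');s=observe()
P=np.array([at_z(c,a,.01)[:2] for a in [(21,236),(46,366),(163,222),(183,340)]])
B=np.array([[-.08,-.059],[-.08,.071],[.06,-.059],[.06,.071]])
u=P.mean(0);v=B.mean(0)
a=np.angle(np.sum((P-u)@[1,1j]*np.conj((B-v)@[1,1j])))
Rm=np.array([[np.cos(a),-np.sin(a)],[np.sin(a),np.cos(a)]]);o=u-Rm@v
print('yaw',a,'origin',o,'res',(o+B@Rm.T-P).round(4).tolist(),'hinge',o+Rm@[0,-.046])
roll=s['tool_rot'][2]-(np.pi+a)
print('tcp in bay',Rm.T@(s['tool_pos'][:2]-o),'roll',roll)
d=Rm@[0,-.118]+o-s['tool_pos'][:2]; y=np.pi+a
print('shift after roll',d@[np.cos(y),np.sin(y)],d@[np.sin(y),-np.cos(y)])
E
python3 b5.py
```

```text
yaw -0.23197366276362605 origin [ 0.56654867 -0.28050736] res [[-0.0002, -0.0008], [-0.0005, 0.0013], [-0.0, -0.0013], [0.0007, 0.0009]] hinge [ 0.55597333 -0.32527523]
tcp in bay [0.06077937 0.05185206] roll 0.17237412443165567
shift after roll 0.06077936973236056 -0.1698520569512437
```

```bash
python3 -m inch '[[[0,0,0,0.172],[15,-42.5,0,0],[15,-42.5,0,0],[15,-42.5,0,0],[15.5,-42.5,0,0],[0,0,0,0],[0,0,0,0]]]'; python3 -c "
from h import *
s=observe();o=np.array([.5665,-.2805]);a=-.232;d=s['tool_pos'][:2]-o;print(d@[np.cos(a),np.sin(a)],d@[-np.sin(a),np.cos(a)],s['tool_pos'])"
```

```text
time: 20.7
tool_pos: [0.5396, -0.3959, 0.1947]
tool_rot: [3.141, 0.0, 2.909]
contact_force: [-1.0, 0.9, -0.1]
opening: 0.0005
0.00034717126891256 -0.11848300363046746 [ 0.53959574 -0.39588849  0.19468375]
```

```bash
python3 -m inch '[[[0,0,40,0],[0,0,40,0],[0,0,9,0],[0,0,0,0]]]'; python3 -m inch '[[[0,17,-2,0],[0,17,-2,0],[0,16,-3,0],[0,11,-1,0],[0,11,0,0],[0,0,0,0]]]';python3 -m inch '[[[0,11,3,0],[0,11,4,0],[0,10.5,7,0],[0,10.5,8,0],[0,0,0,0]]]'; python3 -c "
from h import *
s=observe();o=np.array([.5665,-.2805]);a=-.232;d=s['tool_pos'][:2]-o;print(d@[np.cos(a),np.sin(a)],d@[-np.sin(a),np.cos(a)],s['tool_pos'])
cam('scene');print(place_of('scene','cover_loaded_press'))"
```

```text
time: 21.2
tool_pos: [0.5401, -0.3957, 0.106]
tool_rot: [3.141, 0.0, 2.91]
contact_force: [-0.4, -0.1, 0.2]
opening: 0.0001
time: 21.95
tool_pos: [0.5561, -0.3253, 0.1135]
tool_rot: [3.141, -0.0, 2.91]
contact_force: [0.3, -0.4, 0.6]
opening: 0.0007
time: 22.58
tool_pos: [0.5657, -0.283, 0.0906]
tool_rot: [3.14, -0.002, 2.91]
contact_force: [-0.1, 0.0, -0.1]
opening: 0.0005
-0.0001602329630529349 -0.0026019164597668575 [ 0.56574582 -0.28299537  0.09062715]
[{'at': [226.4, 224.4], 'conf': 0.83}, {'at': [180.8, 439.3], 'conf': 0.35}]
```

```bash
python3 -m inch '[[[0,6.5,8,0],[0,6,8,0],[0,3,5,0],[0,2,5,0],[0,2,4,0],[0,2,4,0],[0,0,0,0]]]'; python3 -m inch '[[[0,0,1.5,0],[0,0,1.5,0],[0,0,0,0]]]';python3 -m inch '[[[0,0,1.5,0],[0,0,1.5,0],[0,0,0,0]]]'
```

```text
time: 23.55
tool_pos: [0.5708, -0.2653, 0.0589]
tool_rot: [-3.139, 0.002, 2.909]
contact_force: [-3.6, -5.6, 7.9]
opening: 0.0004
time: 23.92
tool_pos: [0.5708, -0.2633, 0.0543]
tool_rot: [3.141, -0.0, 2.909]
contact_force: [0.2, -1.4, 2.2]
opening: 0.0007
time: 24.3
tool_pos: [0.571, -0.2634, 0.0538]
tool_rot: [-3.141, 0.001, 2.909]
contact_force: [-5.7, 2.4, 17.0]
opening: 0.0005
```

Same signature as the first cover. I'll press a little more, rise clear, and check both covers.

```bash
python3 -m inch '[[[0,0,1,0],[0,0,1,0],[0,0,0,0]]]'; python3 -m inch '[[[0,0,-15,0],[0,0,-40,0],[0,0,-45,0],[0,0,-45,0],[50,0,-40,0],[60,0,0,0],[50,0,0,0],[0,0,0,0],[0,0,0,0]]]'
cat > f.py <<'E'
from h import *
print(observe()['contact_force'].round(1),observe()['tool_pos'])
B=dict(empty=(np.array([.5643,.2988]),-.062),loaded=(np.array([.5665,-.2805]),-.232))
for n in ['top','scene']:
    c=cam(n); cv2.imwrite(f'pics/end_{n}.png',c['img'])
    for k,(o,a) in B.items():
        Rm=np.array([[np.cos(a),-np.sin(a)],[np.sin(a),np.cos(a)]])
        W=lambda q:np.r_[o+Rm@q[:2],q[2]]
        for th in (0,.3,1.,2):
            p=(0,-.046+.065*np.cos(th)-.003*np.sin(th),.052+.065*np.sin(th)+.003*np.cos(th)); print(n,k,th,proj(c,W(p)).round(0),end=' ')
        b='bolt_loose' if k=='empty' else 'bolt_loaded'
        print('\n press',[(round(r['conf'],2),np.round(r['at'])) for r in place_of(n,f'cover_{k}_press')[:2]],'head pred',proj(c,W((.074,0,.036))).round(0),[(round(r['conf'],2),np.round(r['at'])) for r in place_of(n,b+'_head')[:2]])
    if n=='top': print([(k,[at_z(c,r['at'],0)[:2].round(3).tolist() for r in place_of(n,k)[:1]]) for k in ('canister','bumper','jar','spanner','mug','brush','thermometer')])
E
python3 f.py
```

```text
time: 24.68
tool_pos: [0.5712, -0.2634, 0.0535]
tool_rot: [-3.141, 0.002, 2.909]
contact_force: [-8.8, 3.0, 27.4]
opening: 0.0007
time: 25.8
tool_pos: [0.417, -0.2271, 0.2339]
tool_rot: [3.142, 0.001, 2.909]
contact_force: [0.1, 0.1, 0.6]
opening: 0.0007
[0.1 0.1 0.6] [ 0.41700973 -0.22714838  0.23392307]
top empty 0 [198. 164.] top empty 0.3 [197. 163.] top empty 1.0 [195. 171.] top empty 2 [196. 199.] 
 press [(0.66, array([201., 164.])), (0.34, array([203., 411.]))] head pred [170. 178.] [(0.62, array([174., 177.]))]
top loaded 0 [194. 410.] top loaded 0.3 [193. 414.] top loaded 1.0 [193. 430.] top loaded 2 [199. 457.] 
 press [(0.95, array([197., 406.])), (0.6, array([199., 416.]))] head pred [169. 421.] [(0.61, array([170., 424.]))]
[('canister', [[0.645, 0.314]]), ('bumper', [[0.628, -0.392]]), ('jar', [[0.455, 0.204]]), ('spanner', [[0.571, 0.054]]), ('mug', []), ('brush', [[0.319, -0.275]]), ('thermometer', [[0.785, 0.07]])]
scene empty 0 [162. 430.] scene empty 0.3 [156. 430.] scene empty 1.0 [147. 423.] scene empty 2 [152. 404.] 
 press [(0.95, array([164., 433.]))] head pred [182. 442.] [(0.66, array([177., 440.]))]
scene loaded 0 [235. 233.] scene loaded 0.3 [229. 230.] scene loaded 1.0 [219. 214.] scene loaded 2 [224. 184.] 
 press [(0.61, array([237., 234.]))] head pred [266. 230.] [(0.52, array([269., 229.]))]
```

Both press points sit at the shut position in both cameras with nothing holding them, and the tool is clear. Handing in.

```bash
python3 -c "
from cell import *
print(hand_in())"
```

```text
the job is handed in; nothing more can be done
None
```

I laid the loose bolt in both saddles of the empty bay, pressed both covers down past the click, and handed the job in at about 26 s of the 61 s. No verdict was reported.

**Bolt:** I gripped it by the head, because the gripper body would have hit the open cover over mid-shank. The tail drooped about 0.1 rad in the grip and levelled out in the saddles. After release, the wrist view showed it in line in both saddles, with its head outside the open end. The last head positions agreed with the seat to about 5 pixels in both fixed cameras, for both bolts.

**Covers:** Each cover gave a rise in force, a drop at the click, then a firm stop at 24 to 27 N. With the arm away, both cameras put both press points within about 4 pixels of the shut position. They cannot resolve the 0.055 rad limit itself, so that rests on the force signature and on the covers staying down.

**Rest of the bench:** The jar, spanner, bumper, brush and thermometer were found where they started, within about 12 mm. The last top view missed the mug and mislabelled the canister, apparently on the empty bay's bolt head. Those two were not re-measured at the end. I felt no unexpected contact during the moves, and the gripper ended clear of everything, with force readings near zero.

I used all 12 picture views before the end, so the final check was by the networks and force readings only.

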